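Seat the jar tray in the date coder's fence corner

TASK

Slide the small steel tray of twelve green jars across the white plate and under the print head until it sits square and flush in the corner of the blue fences, fully home against both the side rail and the end stop. Keep the tray flat on the plate, do not bump the print head or its post (it overhangs the tray's place, so lean the tool to reach under its edge), and leave all the other things on the table where they are.

Things in the scene. Friction and masses are not known exactly. Their poses are not given: they have to be found in the camera images.
- fixture: Fixture fixed on the table: white plate 390 (x) x 320 (y) x 8; origin at the centre of its underside; x points to the end stop (away from the robot), y to the side rail. Two blue fences, 18 thick, stand 24 above the plate: side rail (inner face y = 130, from x = -191 to 179) and end stop (inner face x = 165, from y = -60 to 148). Place and yaw vary.
- corner (a point): The inner corner of the fences on the plate's top face, at (165, 130, 8) in the fixture's frame, same axes: x is normal to the end stop, y normal to the side rail. The free plate lies towards -x and -y.
- print_head: Grey beam with a dark top, fixed to the fixture, same origin and axes. It crosses the plate at x = 50 to 110, y = -45 to 220; underside 75 above the plate (steel strip at 71), 70 tall. Its near face (x = 50) stands exactly above the seated tray's near side. Its dark post, 50 x 50, stands outside the rail at (80, 197).
- tray: Loose open steel tray, 115 (x) x 150 (y), walls 30 high, with twelve green jars fixed in it (lids 34 above its underside), 0.3 to 0.6 kg. Origin at the centre of its underside. It starts skewed on the plate on the robot's side of the print head. Its x axis is to face the end stop, its y axis the side rail.
- tray_corner (a point): The bottom outer corner of the tray that belongs in the fence corner, at (57.5, 75, 0) in the tray's frame, same axes as the tray.
- jar_a: Bystander: single green jar, 33 diameter, 36 high, standing on the plate's far right part; origin at the centre of its underside.
- ink_bottle: Bystander: blue ink bottle with a black cap, 44 diameter, 100 high, on the table left of the side rail; origin at the centre of its underside.
- jar_b: Bystander: single green jar, 33 diameter, 36 high, on the table to the left; origin at the centre of its underside.
- tape_roll: Bystander: yellow tape roll lying flat, 90 diameter, 25 high, on the table to the left; origin at the centre of its underside.
- ink_carton: Bystander: cardboard box 60 x 45 x 70 high, on the table to the left; origin at the centre of its underside.
- lid_stack: Bystander: stack of four dark green lids, 33 diameter, 42 high, on the table to the right; origin at the centre of its underside.
- brush: Bystander: hand brush lying along its x axis on the table to the right, about 200 long; origin at the centre of its underside.
There are look-alikes about, which are no part of the job. Leave any pink or purple look-alike of the tray alone.

How it is judged:
At the end, for the whole second after the job is handed in: The tray lies flat and still on the plate in the fence corner: its corner within 4 mm of both the end stop and the side rail, its sides parallel to the fences within 0.03 rad (1.7 degrees) (x of tray_corner in the frame of corner between -0.004 and 0.004 m and y of tray_corner in the frame of corner between -0.004 and 0.004 m and z of tray_corner in the frame of corner below 0.004 m and angle between the x axis of tray and the x axis of fixture, either way round below 0.03 rad and angle between tray's own z axis and vertical below 0.03 rad and linear speed of tray below 0.01 m/s); the robot touches nothing.
It fails at once if the print head or its post is bumped (more than 3 N from the robot or the tray) (contact force between print_head and anything else above 3 N).
It fails at once if the tray is lifted off the plate (its corner more than 15 mm above the plate) (z of tray_corner in the frame of corner above 0.015 m).
It fails at once if the tray is tipped more than 0.2 rad (angle between tray's own z axis and vertical above 0.2 rad).
It fails at once if another thing is moved more than 15 mm (distance of any of jar_a, ink_bottle, jar_b, tape_roll, ink_carton, lid_stack, brush from where it was at the start of the episode above 0.015 m).
It also fails if it takes over 53 s, if anything falls off the work surface, if the arm or the gripper's body presses on something with over 40 N, if the wrist force passes 120 N, or if a joint passes its speed limit or range.

ROBOT

A 6-joint arm with a two-finger parallel gripper is mounted at the origin on the work surface. World frame = base frame: x ahead of the robot, y to its left, z up, the work surface at z = 0. Lengths are in m, angles in rad, forces in N, time in s.
With the tool pointing down it reaches from about 0.425 to 0.95 m from the base axis. Payload 3.5 kg.
Tool frame: the origin (TCP) lies between the finger pads; the fingertips stand 25 mm ahead of it and the grasp point (between the pads) lies 6 mm ahead of it (ctrl.finger_overhang is the distance from the TCP to the fingertips, in m); x points along the fingers, y is the direction in which the jaws open and shut, and the axes are right-handed (so a half turn about x gives the same grasp; the last joint's range is limited). The gripper opens to 85 mm and grips with 20 to 120 N. Pads are 22 mm wide; open, the fingers measure 114 mm over their backs; the gripper's body (76 mm by 85 mm) begins 54 mm behind the grasp point. The pads swing forward as they close: fully open they stand 13 mm farther back than shut.
Start: joints at [1.033, 0.286, 1.577, -0, 1.279, -0.15], TCP at [0.255, 0.625, 0.233] pointing down, gripper open.
Joint ranges: [-2.77, 2.77], [-0.9, 2.22], [0.21, 2.48], [-1.53, 4.67], [0.24, 2.81], [-2.84, 2.84]. Speed limits (rad/s): [2.79, 2.79, 3.14, 3.14, 3.14, 3.14].

INTERFACE

Orientations are given as a unit quaternion [x, y, z, w].
In Python, from plant import ctrl gives the robot as it stands.
- The arm moves only by the tool play_rows, never from a script. Its argument "targets" is a list of rows, each an object with "delta_pos": the shift along the world's x, y, z normalised to -1 to 1, where 1 is 1000 mm, a list of three; "delta_rot": the turn, a rotation vector about the world's x, y, z normalised to -1 to 1, where 1 is pi rad, a list of three; "claw": the finger opening in mm, from 0 to 85.4. In form: [{"delta_pos": [tx, ty, tz], "delta_rot": [wx, wy, wz], "claw": claw}, ...]. A call has 1 to 20 rows; each row is the pose to reach, as a shift and turn from the pose measured when the call began, turning the shorter way round; what a row does not reach only later rows make up. A row lasts 1/12 s, in which the tool goes at most 41.7 mm and 7.16 degrees, less where a joint would pass 70% of its speed; a pose out of reach is approached as far as the arm can. A call with a number of a shift or a turn outside -1 to 1 is refused whole. A call with a gripper value outside its range is refused whole. The fingers move at their own pace and stop on an object; "newtons" is the grip in N (left out, the last holds). Time passes only in rows, so rows that repeat a pose let the fingers close. It gives the time, the measured TCP pose, the force and the opening at its end, in the units of the state.
- ctrl.get_state(): the state, without advancing time (a new reading comes with each control period).
- ctrl.read_camera(name): name is "scene" or "top" or "wrist"; returns the picture (384x512x3 uint8, blue, green, red); there is no depth.
- ctrl.calibration(name): a dict with "fx", "fy", "cx", "cy" (pixels), "camera_from_world" (4x4, takes a point from world to camera coordinates). Camera axes: x right, y down, z forward; pixel columns grow to the right and rows downward; lengths in m; the calibration is good to about 2 mm. A picture is of the moment at which its call begins: read the wrist's pose just before it. calibration takes no time and is no camera call; for the wrist camera it gives the pose at the moment of the call.
- ctrl.sign_off(): hands the job in, once; it reports no verdict.
The state is a dict: "time": time; "qpos": joint angles; "dq": joint speeds; "joint_efforts": joint torques, N m; "eef_pos": TCP position; "tcp_rot": TCP orientation; "contact_force": force on the tool from outside, world axes, zero at the start; "wrist_torque": the same for the moment, N m; "opening": opening from 0.0 (shut) to 1.0 (fully open).
Only numpy, scipy, OpenCV 4.12 (cv2) and the standard library are available. Lean on these libraries where they do the work, as an engineer would, in place of code of your own. Each camera call takes 0.05 s, during which the arm holds its last target. There are 200 camera calls.

## Working session

There is one attempt and no reset: what is moved stays moved. The work goes in short steps, Python scripts to look and compute and a tool call to move; the robot and the scene stay as the last step left them, time stands still between calls to the robot, and variables do not carry over. Pictures are saved under pics/ and viewed, about 8 in all and at most 12, crops included, and the job is handed in when it is done.

Besides the shell and the picture viewer there is one more tool, called as name(argument=value, ...), one argument or row to a line, values as JSON. play_rows: Moves the arm, as the interface text tells. Its arguments: {"type":"object","properties":{"targets":{"type":"array"},"newtons":{"type":"number"}},"required":["targets"]}

```bash
mkdir -p pics; ls; python3 - <<'E'
from plant import ctrl
import cv2,numpy as np
s=ctrl.get_state();print(s['time'],s['eef_pos'],s['tcp_rot'],s['contact_force'],ctrl.finger_overhang)
a=ctrl.read_camera('scene');b=ctrl.read_camera('top')
cv2.imwrite('pics/scene0.png',a);cv2.imwrite('pics/top0.png',b)
for n in('scene','top'):
  c=ctrl.calibration(n);print(n,c['fx'],c['cx'],c['cy'],np.round(c['camera_from_world'],3).tolist())
E
```

```text
pics
0.0 [0.25486753 0.624319   0.23140511] [ 0.13544456  0.69414743 -0.13704869  0.69356454] [-0.04007443 -0.22493569  0.60566131] 0.025
scene 452.6051518504982 263.4338483643177 189.41253416648783 [[-0.7, 0.714, -0.003, 0.368], [0.539, 0.526, -0.657, -0.24], [-0.468, -0.462, -0.754, 1.469], [0.0, 0.0, 0.0, 1.0]]
top 348.06722116078373 258.464889561864 186.7097503654651 [[-0.084, -0.996, -0.004, 0.035], [-0.972, 0.083, -0.219, 0.524], [0.218, -0.014, -0.976, 1.085], [0.0, 0.0, 0.0, 1.0]]
```

View pics/top0.png

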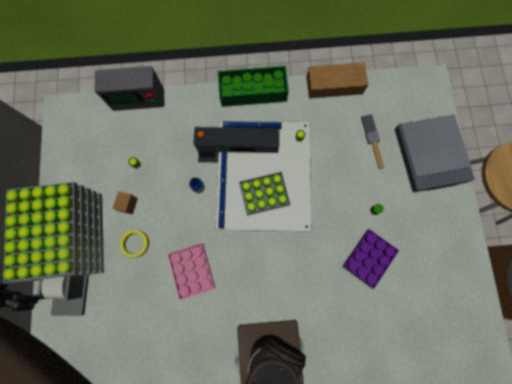

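View pics/scene0.png

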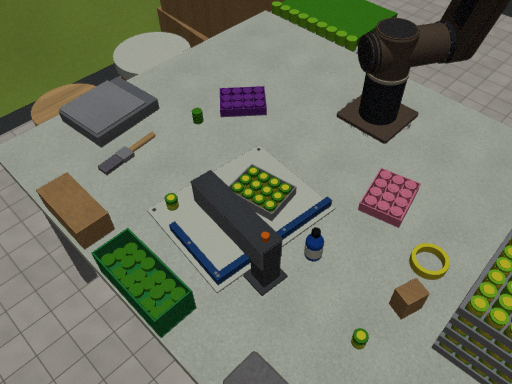

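Candidates in the top view: steel tray with green jars on the white plate (265,193), pink look-alike (191,270), purple look-alike (371,258), green crate (253,85) and stacked crates (40,230). I choose (265,193) and will check it in a close crop while measuring.

```bash
cat > h.py <<'E'
import numpy as np,cv2
def ray(c,uv,z):
    "pixels -> world points on plane z"
    T=np.array(c['camera_from_world']);R,t=T[:3,:3],T[:3,3];o=-R.T@t
    uv=np.atleast_2d(uv).astype(float)
    d=np.c_[(uv[:,0]-c['cx'])/c['fx'],(uv[:,1]-c['cy'])/c['fy'],np.ones(len(uv))]@R
    return o+d*((z-o[2])/d[:,2])[:,None]
def proj(c,P):
    T=np.array(c['camera_from_world']);p=np.atleast_2d(P)@T[:3,:3].T+T[:3,3]
    return np.c_[p[:,0]/p[:,2]*c['fx']+c['cx'],p[:,1]/p[:,2]*c['fy']+c['cy']]
E
python3 - <<'E'
import cv2,numpy as np
from h import *
from plant import ctrl
a=cv2.imread('pics/top0.png');c=ctrl.calibration('top')
cv2.imwrite('pics/crop.png',cv2.resize(a[110:240,185:320],None,fx=4.4,fy=4.4,interpolation=cv2.INTER_CUBIC))
h=cv2.cvtColor(a,cv2.COLOR_BGR2HSV)
for n,lo,hi in(('white',(0,0,185),(180,22,255)),('blue',(105,120,50),(125,255,255)),('green',(30,110,80),(60,255,255))):
    m=cv2.inRange(h,lo,hi);m[:100]=0;m[250:]=0
    C=cv2.findContours(m,0,2)[0]
    for k in C:
        if cv2.contourArea(k)>8 and k[0,0,0]>120:
            r=cv2.minAreaRect(k);print(n,cv2.contourArea(k),np.round(r[0],1),np.round(r[1],1),round(r[2],1),np.round(ray(c,[r[0]],.034)[0,:2],3))
for p in((190,170),(230,225),(300,215)):print(h[p[1],p[0]])
E
```

```text
blue 42.0 [221. 220.] [14.  4.] 90.0 [0.429 0.123]
blue 61.5 [196.1 184.6] [ 9.4 11.1] 56.3 [0.555 0.199]
blue 165.5 [222.7 181.5] [ 4.  59.1] 2.6 [0.558 0.109]
blue 174.0 [252.  124.5] [ 5. 56.] 90.0 [ 0.754 -0.006]
green 113.5 [133.  239.5] [19. 26.] 90.0 [0.389 0.412]
green 52.5 [378. 208.] [8.5 8.5] 45.0 [ 0.425 -0.397]
green 972.0 [264.  192.4] [30.6 41.1] 76.4 [ 0.509 -0.026]
green 47.0 [132.5 161. ] [7.8 7.8] 45.0 [0.656 0.412]
green 44.5 [300.4 133.8] [7.6 7.6] 18.4 [ 0.705 -0.17 ]
[ 56  14 151]
[ 30   6 172]
[ 30   5 170]
```

View pics/crop.png

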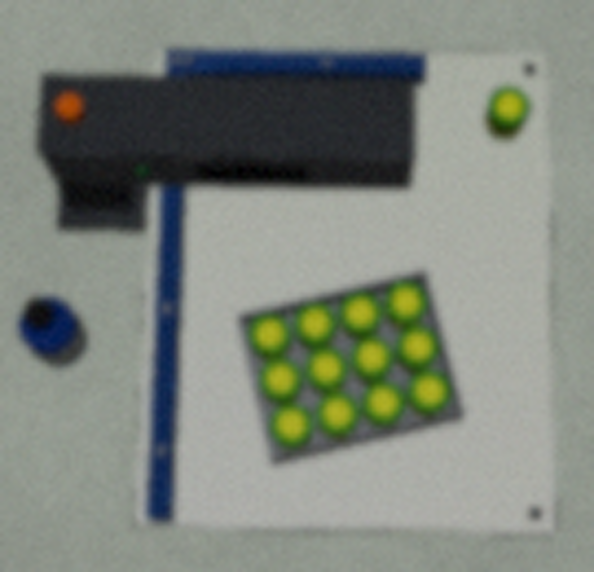

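The crop confirms it: grey steel tray, twelve green jars, tilted about 14° in the image. Next I get coarse poses and the wrist camera's mounting.

```bash
python3 - <<'E'
import numpy as np
from h import *
from plant import ctrl
from scipy.spatial.transform import Rotation as R
c=ctrl.calibration('top')
f=lambda p:(np.array(p,float)+.5)/4.4-.5+[185,110]
pl=ray(c,f([(545,52),(551,527),(137,523)]),.008);print('plate',pl.round(3).tolist())
d=pl[0]-pl[1];print('yaw right edge',np.arctan2(d[1],d[0]));d=pl[2]-pl[1];print('yaw near edge',np.arctan2(-d[0],d[1]),np.linalg.norm(d))
t=ray(c,f([(240,317),(424,272),(463,416),(273,463)]),.038);print('tray',t.round(3).tolist(),t.mean(0))
d=t[0]-t[1];print(np.arctan2(-d[0],d[1]));d=t[1]-t[2];print(np.arctan2(d[1],d[0]))
s=ctrl.get_state();r=R.from_quat(s['tcp_rot']);print(r.as_matrix().round(3))
w=ctrl.calibration('wrist');T=np.array(w['camera_from_world']);print('cam in tool',r.inv().apply(-T[:3,:3].T@T[:3,3]-s['eef_pos']).round(3),(T[:3,:3]@r.as_matrix()).round(2).tolist(),w['fx'])
E
```

```text
plate [[0.759, -0.208, 0.008], [0.376, -0.169, 0.008], [0.405, 0.144, 0.008]]
yaw right edge -0.10376855786101293
yaw near edge -0.09419741142969335 0.3143515509280308
tray [[0.552, 0.054, 0.038], [0.575, -0.09, 0.038], [0.461, -0.108, 0.038], [0.438, 0.037, 0.038]] [ 0.50672376 -0.0267103   0.038     ]
0.1619428139749114
0.15836396780250014
[[-0.001  0.378  0.926]
 [-0.002  0.926 -0.378]
 [-1.    -0.002 -0.   ]]
cam in tool [-0.14  -0.    -0.076] [[0.0, 1.0, 0.0], [-0.3, -0.0, 0.95], [0.95, -0.0, 0.3]] 316.51829942951315
```

play_rows(
  targets=[
    {"delta_pos": [0.195,-0.655,0.12],"delta_rot": [0,0,0.092],"claw": 85},
    {"delta_pos": [0.195,-0.655,0.12],"delta_rot": [0,0,0.092],"claw": 85},
    {"delta_pos": [0.195,-0.655,0.12],"delta_rot": [0,0,0.092],"claw": 85},
    {"delta_pos": [0.195,-0.655,0.12],"delta_rot": [0,0,0.092],"claw": 85},
    {"delta_pos": [0.195,-0.655,0.12],"delta_rot": [0,0,0.092],"claw": 85},
    {"delta_pos": [0.195,-0.655,0.12],"delta_rot": [0,0,0.092],"claw": 85},
    {"delta_pos": [0.195,-0.655,0.12],"delta_rot": [0,0,0.092],"claw": 85},
    {"delta_pos": [0.195,-0.655,0.12],"delta_rot": [0,0,0.092],"claw": 85},
    {"delta_pos": [0.195,-0.655,0.12],"delta_rot": [0,0,0.092],"claw": 85},
    {"delta_pos": [0.195,-0.655,0.12],"delta_rot": [0,0,0.092],"claw": 85},
    {"delta_pos": [0.195,-0.655,0.12],"delta_rot": [0,0,0.092],"claw": 85},
    {"delta_pos": [0.195,-0.655,0.12],"delta_rot": [0,0,0.092],"claw": 85},
    {"delta_pos": [0.195,-0.655,0.12],"delta_rot": [0,0,0.092],"claw": 85},
    {"delta_pos": [0.195,-0.655,0.12],"delta_rot": [0,0,0.092],"claw": 85},
    {"delta_pos": [0.195,-0.655,0.12],"delta_rot": [0,0,0.092],"claw": 85},
    {"delta_pos": [0.195,-0.655,0.12],"delta_rot": [0,0,0.092],"claw": 85},
    {"delta_pos": [0.195,-0.655,0.12],"delta_rot": [0,0,0.092],"claw": 85},
    {"delta_pos": [0.195,-0.655,0.12],"delta_rot": [0,0,0.092],"claw": 85},
    {"delta_pos": [0.195,-0.655,0.12],"delta_rot": [0,0,0.092],"claw": 85},
    {"delta_pos": [0.195,-0.655,0.12],"delta_rot": [0,0,0.092],"claw": 85},
  ],
)

```text
time: 1.77
eef_pos: [0.4495, -0.0302, 0.3509]
tcp_rot: [0.035, 0.707, -0.035, 0.706]
contact_force: [0.1, 0.1, -0.6]
opening: 0.993
```

```bash
python3 - <<'E'
from plant import ctrl
import cv2,pickle
s=ctrl.get_state();c=ctrl.calibration('wrist');a=ctrl.read_camera('wrist')
cv2.imwrite('pics/w1.png',a);pickle.dump(c,open('w1.pkl','wb'))
cv2.imwrite('pics/w1b.png',cv2.resize(a,(768,576),interpolation=cv2.INTER_CUBIC))
print(s['time'],s['eef_pos'],s['tcp_rot'],s['qpos'])
E
```

```text
1.7667 [ 0.44951333 -0.03016402  0.35087531] [ 0.03453639  0.70685685 -0.03542293  0.70562444] [-2.91957470e-01 -2.96955420e-01  1.94590785e+00 -1.64037875e-03
  1.49403121e+00 -1.76364900e+00]
```

View pics/w1b.png

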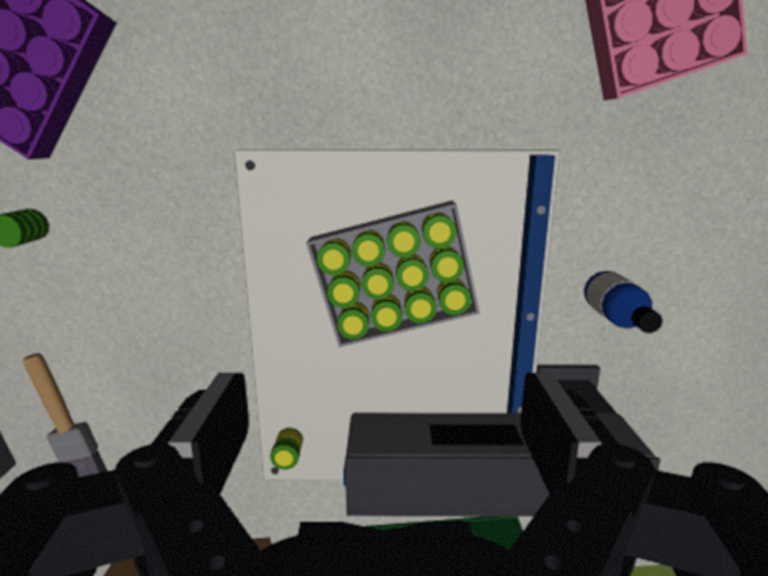

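The wrist view (768 wide) shows the plate's near corners at (237,151) and (557,151). The tray rim corners are at (309,240), (455,203), (478,312) and (341,346), and the rail's inner top edge runs (530,155)–(511,410).

```bash
python3 - <<'E'
import pickle,numpy as np
from h import *
c=pickle.load(open('w1.pkl','rb'));a=cv2.imread('pics/w1.png')
f=lambda p:(np.array(p,float)+.5)/1.5-.5
def sub(p):
    g=cv2.cvtColor(a,cv2.COLOR_BGR2GRAY);q=f(p).astype(np.float32).reshape(-1,1,2)
    return cv2.cornerSubPix(g,q,(4,4),(-1,-1),(3,50,.01)).reshape(-1,2)
h=cv2.cvtColor(a,cv2.COLOR_BGR2HSV)
# rail inner top edge: leftmost blue per row
E=[]
for v in range(108,268,4):
    u=np.flatnonzero((cv2.inRange(h[v:v+1],(105,120,40),(125,255,255))[0]>0)&(np.arange(512)>320)&(np.arange(512)<375))
    if len(u)>4:E.append((u[0]-.5,v))
e=ray(c,E,.032);vx,vy,x0,y0=cv2.fitLine(e[:,:2].astype(np.float32),cv2.DIST_HUBER,0,.01,.01).ravel()
yaw=np.arctan2(vy*np.sign(vx),abs(vx));print('rail yaw',yaw,len(E),'pt',x0,y0)
pl=ray(c,sub([(237,151),(557,151)]),.008);d=pl[1]-pl[0];print('plate',pl.round(4).tolist(),np.linalg.norm(d),np.arctan2(-d[0],d[1]))
t=ray(c,sub([(309,240),(455,203),(478,312),(341,346)]),.038);print('tray',t.round(4).tolist(),np.linalg.norm(np.roll(t,-1,0)-t,axis=1))
jars=ray(c,f([(333,258),(440,231),(353,324),(455,299)]),.042)
print('tc',t.mean(0),'jars',jars.mean(0));d=t[1]-t[0]+t[2]-t[3];ty=np.arctan2(-d[0],d[1]);print('tray yaw',ty)
ex=np.array([np.cos(yaw),np.sin(yaw)]);ey=np.array([-ex[1],ex[0]])
P=np.array([x0,y0]);oy=P@ey-.130   # from rail
oy2=(pl[:,:2].mean(0))@ey; ox=pl[:,:2].mean(0)@ex+.195
print('oy rail/plate',oy,oy2,'ox',ox)
for n,q in(('tray',t),):print(n,[(round(float(p[:2]@ex-ox),4),round(float(p[:2]@ey-oy),4)) for p in np.vstack([q,q.mean(0)])])
print('origin',ex*ox+ey*oy)
E
```

```text
rail yaw -0.10146039 40 pt 0.5256498 0.102159396
plate [[0.3707, -0.1699, 0.008], [0.4058, 0.1412, 0.008]] 0.3131602733819254 -0.11218619506504712
tray [[0.4602, -0.1078, 0.038], [0.436, 0.0367, 0.038], [0.551, 0.0545, 0.038], [0.5736, -0.09, 0.038]] [0.14646938 0.11628262 0.14630236 0.11480924]
tc [ 0.50520124 -0.02663908  0.038     ] jars [ 0.50624592 -0.02591966  0.042     ]
tray yaw 0.16050558647834534
oy rail/plate 0.024875194 0.025043823528348788 ox 0.5826974506793929
tray [(-0.114, -0.0855), (-0.1526, 0.0558), (-0.0401, 0.0852), (-0.0029, -0.0563), (-0.0774, -0.0002)]
origin [ 0.58222034 -0.03427206]
```

play_rows(
  targets=[
    {"delta_pos": [0.038,-0.125,-0.2],"delta_rot": [0,0,-0.5],"claw": 60},
    {"delta_pos": [0.038,-0.125,-0.2],"delta_rot": [0,0,-0.5],"claw": 60},
    {"delta_pos": [0.038,-0.125,-0.2],"delta_rot": [0,0,-0.5],"claw": 60},
    {"delta_pos": [0.038,-0.125,-0.2],"delta_rot": [0,0,-0.5],"claw": 60},
    {"delta_pos": [0.038,-0.125,-0.2],"delta_rot": [0,0,-0.5],"claw": 60},
    {"delta_pos": [0.038,-0.125,-0.2],"delta_rot": [0,0,-0.5],"claw": 60},
    {"delta_pos": [0.038,-0.125,-0.2],"delta_rot": [0,0,-0.5],"claw": 60},
    {"delta_pos": [0.038,-0.125,-0.2],"delta_rot": [0,0,-0.5],"claw": 60},
    {"delta_pos": [0.038,-0.125,-0.2],"delta_rot": [0,0,-0.5],"claw": 60},
    {"delta_pos": [0.038,-0.125,-0.2],"delta_rot": [0,0,-0.5],"claw": 60},
    {"delta_pos": [0.038,-0.125,-0.2],"delta_rot": [0,0,-0.5],"claw": 60},
    {"delta_pos": [0.038,-0.125,-0.2],"delta_rot": [0,0,-0.5],"claw": 60},
    {"delta_pos": [0.038,-0.125,-0.2],"delta_rot": [0,0,-0.5],"claw": 60},
    {"delta_pos": [0.038,-0.125,-0.2],"delta_rot": [0,0,-0.5],"claw": 60},
    {"delta_pos": [0.038,-0.125,-0.24],"delta_rot": [0,0,-0.5],"claw": 60},
    {"delta_pos": [0.038,-0.125,-0.275],"delta_rot": [0,0,-0.5],"claw": 60},
    {"delta_pos": [0.038,-0.125,-0.3],"delta_rot": [0,0,-0.5],"claw": 60},
    {"delta_pos": [0.038,-0.125,-0.314],"delta_rot": [0,0,-0.5],"claw": 60},
    {"delta_pos": [0.038,-0.125,-0.314],"delta_rot": [0,0,-0.5],"claw": 60},
  ],
)

```text
time: 3.4
eef_pos: [0.4845, -0.1519, 0.033]
tcp_rot: [-0.522, -0.48, 0.524, -0.472]
contact_force: [-0.9, 0.6, -0.7]
opening: 0.705
```

```bash
python3 - <<'E'
from plant import ctrl
import cv2,pickle
s=ctrl.get_state();print(s['eef_pos'],s['tcp_rot'],s['qpos'].__repr__())
a=ctrl.read_camera('scene');cv2.imwrite('pics/s2.png',cv2.resize(a[130:300,130:370],None,fx=3.2,fy=3.2,interpolation=cv2.INTER_CUBIC))
E
```

```text
[ 0.4845289  -0.15189178  0.0329501 ] [-0.52205608 -0.47952781  0.52387776 -0.47229506] array([-5.04248118e-01,  1.92419290e-01,  2.10174822e+00,  1.13495907e-03,
        8.57938598e-01, -4.10847851e-01])
```

View pics/s2.png

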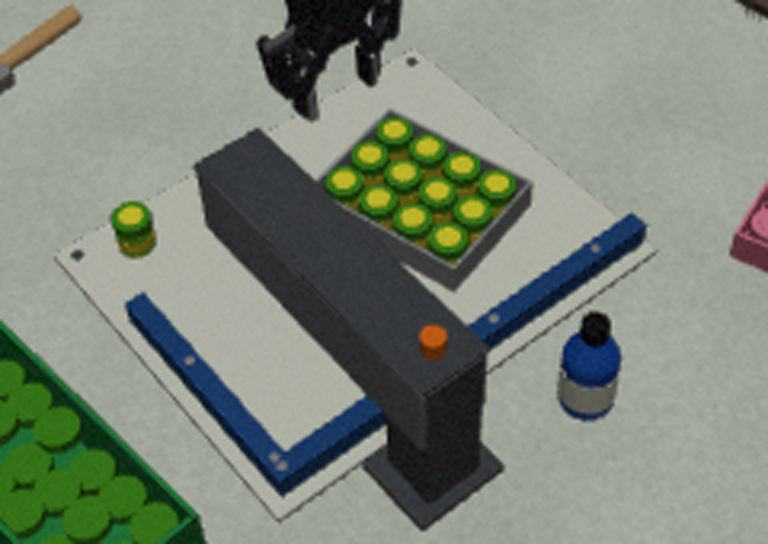

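The gripper stands clear on the tray's right side, so I push along fixture +y toward the rail.

play_rows(
  targets=[
    {"delta_pos": [0.001,0.01,0.002],"delta_rot": [0,0,0],"claw": 60},
    {"delta_pos": [0.002,0.02,0.002],"delta_rot": [0,0,0],"claw": 60},
    {"delta_pos": [0.003,0.026,0.002],"delta_rot": [0,0,0],"claw": 60},
    {"delta_pos": [0.0033,0.032,0.002],"delta_rot": [0,0,0],"claw": 60},
    {"delta_pos": [0.0039,0.038,0.002],"delta_rot": [0,0,0],"claw": 60},
    {"delta_pos": [0.0045,0.044,0.002],"delta_rot": [0,0,0],"claw": 60},
    {"delta_pos": [0.005,0.05,0.002],"delta_rot": [0,0,0],"claw": 60},
    {"delta_pos": [0.0057,0.056,0.002],"delta_rot": [0,0,0],"claw": 60},
    {"delta_pos": [0.0063,0.062,0.002],"delta_rot": [0,0,0],"claw": 60},
    {"delta_pos": [0.0069,0.068,0.002],"delta_rot": [0,0,0],"claw": 60},
    {"delta_pos": [0.0075,0.074,0.002],"delta_rot": [0,0,0],"claw": 60},
    {"delta_pos": [0.0079,0.078,0.002],"delta_rot": [0,0,0],"claw": 60},
  ],
)

```text
time: 4.45
eef_pos: [0.4956, -0.0755, 0.0385]
tcp_rot: [-0.523, -0.477, 0.523, -0.475]
contact_force: [-0.9, -3.4, 5.5]
opening: 0.703
```

```bash
cat > m.py <<'E'
"tray pose in fixture frame from the four lid-corner extremes of the yellow jar tops, any camera"
import numpy as np,cv2,sys,pickle
from h import *
from plant import ctrl
O=np.array([.5822,-.0343]);Y=-.1015;EX=np.array([np.cos(Y),np.sin(Y)]);EY=np.array([-EX[1],EX[0]])
fix=lambda p:np.c_[(np.atleast_2d(p)[:,:2]-O)@EX,(np.atleast_2d(p)[:,:2]-O)@EY]
def lids(name):
    c=ctrl.calibration(name);a=ctrl.read_camera(name)
    h=cv2.cvtColor(a,cv2.COLOR_BGR2HSV);m=cv2.inRange(h,(24,120,120),(33,255,255))
    n,_,st,ce=cv2.connectedComponentsWithStats(m)
    return a,[(fix(ray(c,[ce[i]],.042))[0],st[i,4]) for i in range(1,n) if st[i,4]>4]
E
python3 - <<'E'
from m import *
for n in('top','scene'):
    a,l=lids(n);print(n,[(p.round(3).tolist(),int(k)) for p,k in l if abs(p[0])<.2 and -.1<p[1]<.15]);cv2.imwrite(f'pics/{n}3.png',a)
s=ctrl.get_state();print(fix(s['eef_pos']),s['contact_force'])
E
```

```text
top [([-0.044, 0.028], 19), ([-0.052, 0.061], 18), ([-0.087, 0.053], 16), ([-0.121, 0.042], 22)]
scene [([-0.096, -0.061], 27), ([-0.105, -0.026], 30), ([-0.065, -0.049], 11), ([-0.114, 0.008], 30), ([-0.071, -0.017], 30), ([-0.026, -0.043], 29), ([-0.123, 0.043], 29), ([-0.08, 0.017], 28), ([-0.037, -0.008], 32), ([-0.088, 0.051], 29), ([-0.045, 0.026], 34), ([-0.054, 0.061], 34)]
[[-0.08199699 -0.04925044]] [-0.33299212 -0.95483218  5.389207  ]
```

```bash
python3 - <<'E'
import cv2
a=cv2.imread('pics/scene3.png');cv2.imwrite('pics/s3.png',cv2.resize(a[130:300,170:370],None,fx=3.5,fy=3.5,interpolation=cv2.INTER_CUBIC))
E
```

```text
(no output)
```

View pics/s3.png

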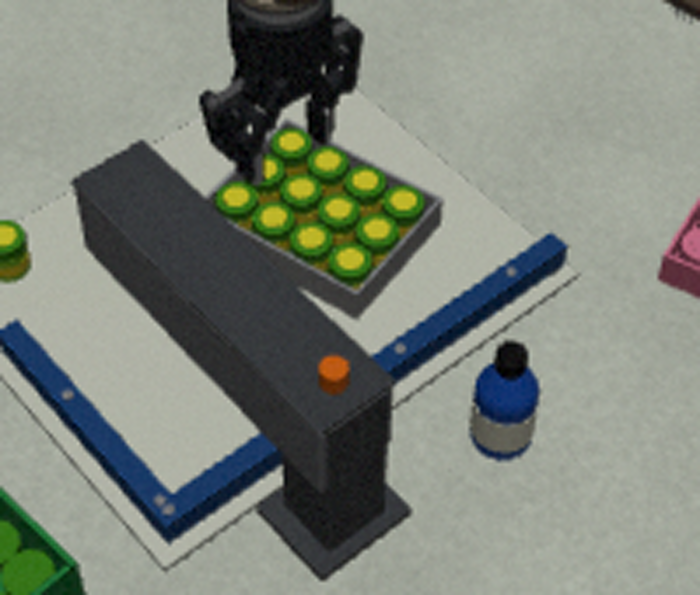

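The open fingers stand too far back and rode up onto the lids; the tray has not moved. I lift, retreat and use shut fingers, whose overhang is known.

play_rows(
  targets=[
    {"delta_pos": [0,0,0.01],"delta_rot": [0,0,0],"claw": 60},
    {"delta_pos": [0,0,0.03],"delta_rot": [0,0,0],"claw": 60},
    {"delta_pos": [0,0,0.06],"delta_rot": [0,0,0],"claw": 60},
    {"delta_pos": [-0.012,-0.03,0.06],"delta_rot": [0,0,0],"claw": 0},
    {"delta_pos": [-0.024,-0.06,0.06],"delta_rot": [0,0,0],"claw": 0},
    {"delta_pos": [-0.029,-0.08,0.06],"delta_rot": [0,0,0],"claw": 0},
    {"delta_pos": [-0.029,-0.08,0.06],"delta_rot": [0,0,0],"claw": 0},
    {"delta_pos": [-0.029,-0.08,0.06],"delta_rot": [0,0,0],"claw": 0},
    {"delta_pos": [-0.029,-0.08,0.06],"delta_rot": [0,0,0],"claw": 0},
    {"delta_pos": [-0.029,-0.08,0.06],"delta_rot": [0,0,0],"claw": 0},
    {"delta_pos": [-0.029,-0.08,0.03],"delta_rot": [0,0,0],"claw": 0},
    {"delta_pos": [-0.029,-0.08,0.015],"delta_rot": [0,0,0],"claw": 0},
    {"delta_pos": [-0.029,-0.08,0.008],"delta_rot": [0,0,0],"claw": 0},
    {"delta_pos": [-0.029,-0.08,0.006],"delta_rot": [0,0,0],"claw": 0},
    {"delta_pos": [-0.029,-0.08,0.005],"delta_rot": [0,0,0],"claw": 0},
  ],
)

```text
time: 5.8
eef_pos: [0.4668, -0.1544, 0.0433]
tcp_rot: [0.523, 0.477, -0.523, 0.475]
contact_force: [0.7, -0.3, -0.3]
opening: 0.004
```

```bash
python3 - <<'E'
from m import *
a,l=lids('scene');P=np.array([p for p,k in l if abs(p[0])<.2 and -.1<p[1]<.15]);print(P.round(3).tolist(),P.mean(0))
s=ctrl.get_state();print(fix(s['eef_pos']),s['eef_pos'],s['contact_force'],s['opening'])
E
```

```text
[[-0.096, -0.061], [-0.105, -0.026], [-0.061, -0.051], [-0.114, 0.008], [-0.071, -0.017], [-0.027, -0.042], [-0.123, 0.043], [-0.08, 0.017], [-0.037, -0.008], [-0.088, 0.051], [-0.045, 0.026], [-0.054, 0.061]] [-7.50950743e-02 -6.86475892e-05]
[[-0.10226812 -0.13151728]] [ 0.46713213 -0.154778    0.04380848] [-0.45682108  0.55384207 -0.08764633] 0.0026890367876805815
```

play_rows(
  targets=[
    {"delta_pos": [0.001,0.01,-0.003],"delta_rot": [0,0,0],"claw": 0},
    {"delta_pos": [0.002,0.02,-0.003],"delta_rot": [0,0,0],"claw": 0},
    {"delta_pos": [0.003,0.027,-0.003],"delta_rot": [0,0,0],"claw": 0},
    {"delta_pos": [0.0033,0.033,-0.003],"delta_rot": [0,0,0],"claw": 0},
    {"delta_pos": [0.004,0.039,-0.003],"delta_rot": [0,0,0],"claw": 0},
    {"delta_pos": [0.0045,0.045,-0.003],"delta_rot": [0,0,0],"claw": 0},
    {"delta_pos": [0.005,0.051,-0.003],"delta_rot": [0,0,0],"claw": 0},
    {"delta_pos": [0.0056,0.056,-0.003],"delta_rot": [0,0,0],"claw": 0},
  ],
)

```text
time: 6.52
eef_pos: [0.4732, -0.0993, 0.0414]
tcp_rot: [-0.522, -0.476, 0.523, -0.476]
contact_force: [-1.1, -5.6, 1.2]
opening: -0.002
```

```bash
cat >> m.py <<'E'
def pose(name='scene',ref=(-.0751,0,.262)):
    "tray pose (fixture x,y,yaw) by rigid fit (partial affine) of the seen lids to the 12-jar grid"
    a,l=lids(name);P=np.array([p for p,k in l if -.2<p[0]<.2 and -.1<p[1]<.16])
    r=cv2.minAreaRect(P.astype(np.float32)) if len(P)>3 else None
    # long side = tray y (3 gaps), short side = x (2 gaps)
    b=cv2.boxPoints(r);e=[b[1]-b[0],b[2]-b[1]];L=max(e,key=np.linalg.norm);L=L*np.sign(L[1])
    return len(P),np.round(r[0],4),np.round(sorted(r[1]),3),round(float(np.arctan2(-L[0],L[1])),3)
def rep():
    print('tray',pose());s=ctrl.get_state();print('tcp fix',fix(s['eef_pos']).round(4),'z',round(float(s['eef_pos'][2]),4),'F',np.round(s['contact_force'],1),'t',s['time'])
E
python3 -c "
from m import *
rep()"
```

```text
tray (12, array([-0.0736,  0.0082]), array([0.071, 0.107]), 0.239)
tcp fix [[-0.1019 -0.0748]] z 0.0413 F [ 0.2 -2.4  2.3] t 6.5667
```

play_rows(
  targets=[
    {"delta_pos": [0.0006,0.006,-0.002],"delta_rot": [0,0,0],"claw": 0},
    {"delta_pos": [0.0012,0.012,-0.002],"delta_rot": [0,0,0],"claw": 0},
    {"delta_pos": [0.0018,0.018,-0.002],"delta_rot": [0,0,0],"claw": 0},
    {"delta_pos": [0.0024,0.024,-0.002],"delta_rot": [0,0,0],"claw": 0},
  ],
)

```text
time: 6.9
eef_pos: [0.4772, -0.0765, 0.0412]
tcp_rot: [-0.522, -0.475, 0.523, -0.478]
contact_force: [-2.8, -7.7, 7.0]
opening: -0.001
```

```bash
python3 -c "
from m import *
rep()"
```

```text
tray (12, array([-0.0681,  0.0293]), array([0.072, 0.107]), 0.183)
tcp fix [[-0.1003 -0.0516]] z 0.0411 F [-1.2 -5.3  6.2] t 6.95
```

```bash
python3 - <<'E'
from m import *
a=ctrl.read_camera('scene');c=ctrl.calibration('scene');s=ctrl.get_state()
from scipy.spatial.transform import Rotation as R
d=R.from_quat(s['tcp_rot']).as_matrix()[:,0];print(d)
b=cv2.resize(a[140:240,200:340],None,fx=5,fy=5,interpolation=cv2.INTER_CUBIC)
for P in(s['eef_pos'],s['eef_pos']+.025*d):
    p=(proj(c,P)[0]-[200,140])*5;cv2.circle(b,(int(p[0]),int(p[1])),4,(0,0,255),-1)
cv2.imwrite('pics/s4.png',b)
E
```

```text
[ 0.00266725 -0.00242359 -0.99999351]
```

View pics/s4.png

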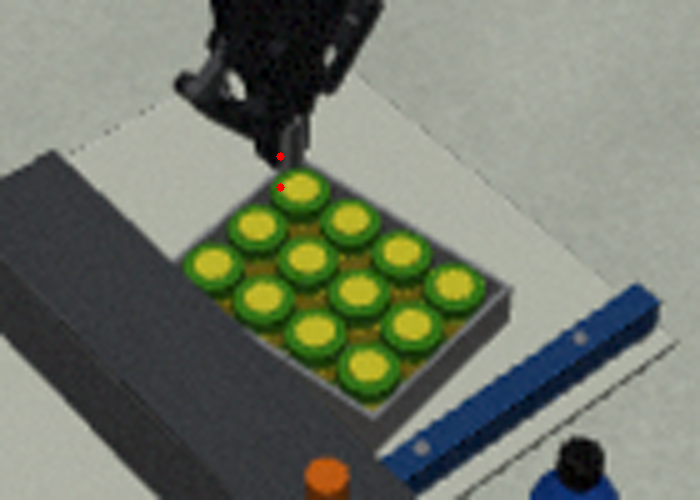

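The finger seems to end near the rim height and there is an odd upward force. I back off and feel for the plate to learn the real tip length.

play_rows(
  targets=[
    {"delta_pos": [-0.001,-0.005,0.01],"delta_rot": [0,0,0],"claw": 0},
    {"delta_pos": [-0.003,-0.03,0.02],"delta_rot": [0,0,0],"claw": 0},
    {"delta_pos": [-0.004,-0.04,0.01],"delta_rot": [0,0,0],"claw": 0},
    {"delta_pos": [-0.004,-0.04,0.0],"delta_rot": [0,0,0],"claw": 0},
    {"delta_pos": [-0.004,-0.04,-0.005],"delta_rot": [0,0,0],"claw": 0},
    {"delta_pos": [-0.004,-0.04,-0.008],"delta_rot": [0,0,0],"claw": 0},
    {"delta_pos": [-0.004,-0.04,-0.01],"delta_rot": [0,0,0],"claw": 0},
    {"delta_pos": [-0.004,-0.04,-0.01],"delta_rot": [0,0,0],"claw": 0},
  ],
)

```text
time: 7.67
eef_pos: [0.4722, -0.1146, 0.0298]
tcp_rot: [-0.522, -0.476, 0.522, -0.477]
contact_force: [0.6, -0.3, 0.5]
opening: -0.001
```

```bash
python3 -c "
from m import *
rep()"
```

```text
tray (12, array([-0.0675,  0.0309]), array([0.072, 0.107]), 0.169)
tcp fix [[-0.1008 -0.0912]] z 0.0303 F [ 0.4 -0.1 -0.1] t 7.7167
```

play_rows(
  targets=[
    {"delta_pos": [0,0,-0.003],"delta_rot": [0,0,0],"claw": 0},
    {"delta_pos": [0,0,-0.006],"delta_rot": [0,0,0],"claw": 0},
    {"delta_pos": [0,0,-0.009],"delta_rot": [0,0,0],"claw": 0},
    {"delta_pos": [0,0,-0.011],"delta_rot": [0,0,0],"claw": 0},
    {"delta_pos": [0,0,-0.011],"delta_rot": [0,0,0],"claw": 0},
  ],
)

```text
time: 8.13
eef_pos: [0.4723, -0.1146, 0.0188]
tcp_rot: [-0.522, -0.476, 0.522, -0.477]
contact_force: [-0.3, 0.7, -0.3]
opening: 0.003
```

No contact even at 0.0188, so the tips reach only a few mm past the reported TCP. This is now a good pushing height, and I continue the rail push here.

play_rows(
  targets=[
    {"delta_pos": [0.006,0.01,0],"delta_rot": [0,0,0],"claw": 0},
    {"delta_pos": [0.007,0.02,0],"delta_rot": [0,0,0],"claw": 0},
    {"delta_pos": [0.0077,0.027,0],"delta_rot": [0,0,0],"claw": 0},
    {"delta_pos": [0.0083,0.033,0],"delta_rot": [0,0,0],"claw": 0},
    {"delta_pos": [0.009,0.039,0],"delta_rot": [0,0,0],"claw": 0},
    {"delta_pos": [0.0095,0.045,0],"delta_rot": [0,0,0],"claw": 0},
    {"delta_pos": [0.01,0.05,0],"delta_rot": [0,0,0],"claw": 0},
  ],
)

```text
time: 8.72
eef_pos: [0.4822, -0.0642, 0.0189]
tcp_rot: [-0.522, -0.477, 0.523, -0.477]
contact_force: [-2.6, -4.1, 1.0]
opening: -0.0
```

```bash
python3 -c "
from m import *
rep()"
```

```text
tray (12, array([-0.0618,  0.0489]), array([0.071, 0.107]), 0.099)
tcp fix [[-0.0965 -0.0391]] z 0.0188 F [-0.5 -2.1  0.7] t 8.7667
```

play_rows(
  targets=[
    {"delta_pos": [0.0005,0.005,0],"delta_rot": [0,0,0],"claw": 0},
    {"delta_pos": [0.001,0.008,0],"delta_rot": [0,0,0],"claw": 0},
    {"delta_pos": [0.001,0.01,0],"delta_rot": [0,0,0],"claw": 0},
  ],
)

```text
time: 9.02
eef_pos: [0.4802, -0.0592, 0.019]
tcp_rot: [-0.513, -0.478, 0.526, -0.481]
contact_force: [-18.1, -34.4, 6.9]
opening: -0.002
```

```bash
python3 -c "
from m import *
rep()"
```

```text
tray (12, array([-0.0624,  0.0527]), array([0.072, 0.107]), 0.069)
tcp fix [[-0.0991 -0.0351]] z 0.019 F [-15.2 -28.5   7.2] t 9.0667
```

play_rows(
  targets=[
    {"delta_pos": [-0.004,0.001,0],"delta_rot": [0,0,0],"claw": 0},
    {"delta_pos": [-0.007,0.004,0],"delta_rot": [0,0,0],"claw": 0},
    {"delta_pos": [-0.01,0.007,0],"delta_rot": [0,0,0],"claw": 0},
    {"delta_pos": [-0.012,0.008,0],"delta_rot": [0,0,0],"claw": 0},
  ],
)

```text
time: 9.4
eef_pos: [0.4689, -0.0522, 0.0193]
tcp_rot: [-0.514, -0.477, 0.525, -0.483]
contact_force: [1.1, -11.4, -1.3]
opening: -0.003
```

```bash
python3 -c "
from m import *
rep()"
```

```text
tray (12, array([-0.0639,  0.0561]), array([0.072, 0.107]), -0.009)
tcp fix [[-0.111  -0.0294]] z 0.0193 F [-0.  -9.4 -2.1] t 9.45
```

The tray is now flush with the rail (yaw -0.009, y 0.056). I back off to the side and touch the plate gently, because the tip length matters for the lean.

play_rows(
  targets=[
    {"delta_pos": [-0.002,-0.02,0],"delta_rot": [0,0,0],"claw": 0},
    {"delta_pos": [-0.003,-0.03,-0.004],"delta_rot": [0,0,0],"claw": 0},
    {"delta_pos": [-0.003,-0.03,-0.006],"delta_rot": [0,0,0],"claw": 0},
    {"delta_pos": [-0.003,-0.03,-0.008],"delta_rot": [0,0,0],"claw": 0},
    {"delta_pos": [-0.003,-0.03,-0.01],"delta_rot": [0,0,0],"claw": 0},
    {"delta_pos": [-0.003,-0.03,-0.011],"delta_rot": [0,0,0],"claw": 0},
  ],
)

```text
time: 9.95
eef_pos: [0.4657, -0.0816, 0.0095]
tcp_rot: [-0.513, -0.478, 0.526, -0.482]
contact_force: [-8.2, 0.9, 20.7]
opening: 0.004
```

```bash
python3 - <<'E'
from m import *
rep()
from scipy.spatial.transform import Rotation as R
s=ctrl.get_state();r=R.from_quat(s['tcp_rot']).as_matrix();print(r.round(3).tolist(),np.round(s['qpos'],3))
E
```

```text
tray (12, array([-0.0639,  0.0559]), array([0.072, 0.107]), -0.01)
tcp fix [[-0.1111 -0.0588]] z 0.0095 F [-6.4 -0.2 12.6] t 10.0
[[-0.01, 0.997, -0.078], [-0.017, -0.078, -0.997], [-1.0, -0.009, 0.017]] [-0.378  0.167  2.19  -0.027  0.788 -0.281]
```

The tips touch the plate at TCP z ≈ 0.011, so they reach about 3 mm ahead of the TCP; the wrist picture agrees. Next I compute the approach to the tray's near side.

```bash
cat >> m.py <<'E'
from scipy.spatial.transform import Rotation as R
def goal(fx,fy,z,lean):
    "delta_pos (m) and delta_rot (/pi) from the measured pose to a pushing pose facing the end stop"
    s=ctrl.get_state();t=np.radians(lean);ex=np.r_[EX,0];ey=np.r_[EY,0];k=np.r_[0,0,1.]
    M=np.c_[ex*np.sin(t)-k*np.cos(t),ey,ex*np.cos(t)+k*np.sin(t)]
    dr=(R.from_matrix(M)*R.from_quat(s['tcp_rot']).inv()).as_rotvec()/np.pi
    w=O+EX*fx+EY*fy
    print((fx,fy,z,lean),'dp',np.round(np.r_[w,z]-s['eef_pos'],4).tolist(),'dr',np.round(dr,4).tolist())
E
python3 -c "
from m import *
goal(-.15,.05,.11,5);goal(-.15,.05,.018,5)"
```

```text
(-0.15, 0.05, 0.11, 5) dp [-0.0276, 0.1122, 0.1005] dr [-0.017, -0.0181, 0.4926]
(-0.15, 0.05, 0.018, 5) dp [-0.0276, 0.1122, 0.0085] dr [-0.017, -0.0181, 0.4926]
```

play_rows(
  targets=[
    {"delta_pos": [0,0,0.03],"delta_rot": [0,0,0],"claw": 0},
    {"delta_pos": [0,0,0.07],"delta_rot": [0,0,0],"claw": 0},
    {"delta_pos": [0,0,0.1],"delta_rot": [0,0,0],"claw": 0},
    {"delta_pos": [-0.028,0.112,0.1],"delta_rot": [-0.017,-0.018,0.493],"claw": 40},
    {"delta_pos": [-0.028,0.112,0.1],"delta_rot": [-0.017,-0.018,0.493],"claw": 40},
    {"delta_pos": [-0.028,0.112,0.1],"delta_rot": [-0.017,-0.018,0.493],"claw": 40},
    {"delta_pos": [-0.028,0.112,0.1],"delta_rot": [-0.017,-0.018,0.493],"claw": 40},
    {"delta_pos": [-0.028,0.112,0.1],"delta_rot": [-0.017,-0.018,0.493],"claw": 40},
    {"delta_pos": [-0.028,0.112,0.1],"delta_rot": [-0.017,-0.018,0.493],"claw": 40},
    {"delta_pos": [-0.028,0.112,0.1],"delta_rot": [-0.017,-0.018,0.493],"claw": 40},
    {"delta_pos": [-0.028,0.112,0.1],"delta_rot": [-0.017,-0.018,0.493],"claw": 40},
    {"delta_pos": [-0.028,0.112,0.1],"delta_rot": [-0.017,-0.018,0.493],"claw": 40},
    {"delta_pos": [-0.028,0.112,0.1],"delta_rot": [-0.017,-0.018,0.493],"claw": 40},
    {"delta_pos": [-0.028,0.112,0.1],"delta_rot": [-0.017,-0.018,0.493],"claw": 40},
    {"delta_pos": [-0.028,0.112,0.1],"delta_rot": [-0.017,-0.018,0.493],"claw": 40},
    {"delta_pos": [-0.028,0.112,0.1],"delta_rot": [-0.017,-0.018,0.493],"claw": 40},
    {"delta_pos": [-0.028,0.112,0.1],"delta_rot": [-0.017,-0.018,0.493],"claw": 40},
    {"delta_pos": [-0.028,0.112,0.1],"delta_rot": [-0.017,-0.018,0.493],"claw": 40},
  ],
)

```text
time: 11.5
eef_pos: [0.4373, 0.0311, 0.1092]
tcp_rot: [0.034, 0.675, -0.037, 0.736]
contact_force: [-0.2, 0.4, 0.0]
opening: 0.468
```

```bash
python3 -c "
from m import *
rep();s=ctrl.get_state();print(np.round(s['qpos'],3))
goal(-.15,.05,.018,5)"
```

```text
tray (12, array([-0.064,  0.056]), array([0.071, 0.107]), -0.012)
tcp fix [[-0.1506  0.0503]] z 0.1093 F [ 0.6 -0.4  0.4] t 11.55
[-0.165 -0.156  2.287  0.007  0.924 -1.638]
(-0.15, 0.05, 0.018, 5) dp [0.0006, -0.0003, -0.0913] dr [-0.0001, -0.0002, -0.0001]
```

play_rows(
  targets=[
    {"delta_pos": [0,0,-0.035],"delta_rot": [0,0,0],"claw": 40},
    {"delta_pos": [0,0,-0.07],"delta_rot": [0,0,0],"claw": 40},
    {"delta_pos": [0,0,-0.085],"delta_rot": [0,0,0],"claw": 40},
    {"delta_pos": [0,0,-0.091],"delta_rot": [0,0,0],"claw": 40},
    {"delta_pos": [0,0,-0.091],"delta_rot": [0,0,0],"claw": 40},
  ],
)

```text
time: 11.97
eef_pos: [0.4361, 0.0314, 0.0167]
tcp_rot: [0.035, 0.676, -0.037, 0.735]
contact_force: [-0.1, -0.1, 0.8]
opening: 0.466
```

```bash
python3 -c "
from m import *
rep();s=ctrl.get_state();print(np.round(s['qpos'],3))
for x,l in((-.10,12),(-.06,20),(-.03,27)):goal(x,.05,.018,l)"
```

```text
tray (12, array([-0.0639,  0.056 ]), array([0.071, 0.107]), -0.01)
tcp fix [[-0.1507  0.0504]] z 0.0181 F [ 0.6 -0.3  0.5] t 12.0167
[-0.164  0.031  2.322  0.009  0.703 -1.64 ]
(-0.1, 0.05, 0.018, 12) dp [0.0504, -0.0056, -0.0001] dr [-0.0041, -0.0392, 0.0]
(-0.06, 0.05, 0.018, 20) dp [0.0902, -0.0096, -0.0001] dr [-0.0086, -0.0834, 0.0]
(-0.03, 0.05, 0.018, 27) dp [0.12, -0.0127, -0.0001] dr [-0.0126, -0.1221, 0.0]
```

play_rows(
  targets=[
    {"delta_pos": [0.0075,-0.0007,0],"delta_rot": [-0.0007,-0.007,0],"claw": 40},
    {"delta_pos": [0.015,-0.0013,0],"delta_rot": [-0.0014,-0.014,0],"claw": 40},
    {"delta_pos": [0.0225,-0.002,0],"delta_rot": [-0.002,-0.021,0],"claw": 40},
    {"delta_pos": [0.03,-0.0026,0],"delta_rot": [-0.0028,-0.028,0],"claw": 40},
    {"delta_pos": [0.0375,-0.0032,0],"delta_rot": [-0.0035,-0.035,0],"claw": 40},
    {"delta_pos": [0.045,-0.0039,0],"delta_rot": [-0.0042,-0.042,0],"claw": 40},
    {"delta_pos": [0.0525,-0.0045,0],"delta_rot": [-0.005,-0.049,0],"claw": 40},
    {"delta_pos": [0.06,-0.0052,0],"delta_rot": [-0.0057,-0.056,0],"claw": 40},
    {"delta_pos": [0.0675,-0.0058,0],"delta_rot": [-0.0064,-0.063,0],"claw": 40},
    {"delta_pos": [0.075,-0.0065,0],"delta_rot": [-0.0072,-0.07,0],"claw": 40},
    {"delta_pos": [0.0825,-0.007,0],"delta_rot": [-0.0079,-0.077,0],"claw": 40},
    {"delta_pos": [0.09,-0.0076,0],"delta_rot": [-0.0086,-0.083,0],"claw": 40},
  ],
)

```text
time: 13.02
eef_pos: [0.5236, 0.0234, 0.0165]
tcp_rot: [0.029, 0.577, -0.041, 0.815]
contact_force: [-11.2, -5.2, 2.6]
opening: 0.467
```

```bash
python3 -c "
from m import *
rep();s=ctrl.get_state();print(np.round(s['qpos'],3))
for x,l in((-.02,28),(.0,30),(.03,32)):goal(x,.052,.018,l)
cv2.imwrite('pics/s5.png',cv2.resize(ctrl.read_camera('scene')[110:290,150:370],None,fx=3.4,fy=3.4,interpolation=2))"
```

```text
tray (4, array([-0.0345,  0.0566]), array([0.001, 0.107]), -0.001)
tcp fix [[-0.062   0.0515]] z 0.0171 F [-2.5 -0.2 -1.4] t 13.0667
[-0.158  0.121  2.262  0.045  0.415 -1.665]
(-0.02, 0.052, 0.018, 28) dp [0.0418, -0.0038, 0.0009] dr [-0.0045, -0.0458, 0.0001]
(0.0, 0.052, 0.018, 30) dp [0.0617, -0.0058, 0.0009] dr [-0.0056, -0.0569, 0.0001]
(0.03, 0.052, 0.018, 32) dp [0.0916, -0.0089, 0.0009] dr [-0.0068, -0.068, 0.0001]
```

View pics/s5.png

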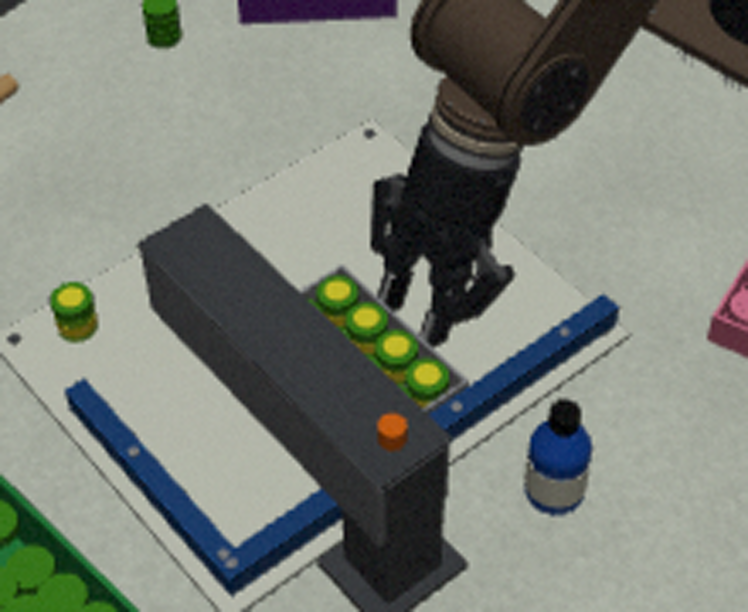

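The tray is sliding squarely along the rail and the tool stays clear of the head. I continue with increasing lean.

play_rows(
  targets=[
    {"delta_pos": [0.007,-0.0006,0.001],"delta_rot": [-0.0003,-0.003,0],"claw": 40},
    {"delta_pos": [0.014,-0.0012,0.001],"delta_rot": [-0.0006,-0.007,0],"claw": 40},
    {"delta_pos": [0.021,-0.0018,0.001],"delta_rot": [-0.001,-0.01,0],"claw": 40},
    {"delta_pos": [0.028,-0.0024,0.001],"delta_rot": [-0.0013,-0.014,0],"claw": 40},
    {"delta_pos": [0.035,-0.003,0.001],"delta_rot": [-0.0017,-0.017,0],"claw": 40},
    {"delta_pos": [0.042,-0.0036,0.001],"delta_rot": [-0.002,-0.02,0],"claw": 40},
    {"delta_pos": [0.049,-0.0042,0.001],"delta_rot": [-0.0024,-0.024,0],"claw": 40},
    {"delta_pos": [0.056,-0.0048,0.001],"delta_rot": [-0.0027,-0.027,0],"claw": 40},
    {"delta_pos": [0.063,-0.0054,0.001],"delta_rot": [-0.003,-0.031,0],"claw": 40},
    {"delta_pos": [0.07,-0.006,0.001],"delta_rot": [-0.0034,-0.034,0],"claw": 40},
    {"delta_pos": [0.0766,-0.0065,0.001],"delta_rot": [-0.0037,-0.0374,0],"claw": 40},
  ],
)

```text
time: 14.03
eef_pos: [0.6024, 0.0166, 0.0177]
tcp_rot: [0.027, 0.526, -0.043, 0.849]
contact_force: [-7.7, -3.9, -0.1]
opening: 0.467
```

```bash
python3 -c "
from m import *
s=ctrl.get_state();print(np.round(s['qpos'],3));print('tcp',fix(s['eef_pos']),s['eef_pos'][2],s['contact_force'])
for x,l in((.035,28),(.044,28)):goal(x,.052,.018,l)
for n in('top','scene'):
  a,l=lids(n);print(n,[(p.round(3).tolist(),int(k)) for p,k in l if abs(p[0])<.2 and -.1<p[1]<.15])
cv2.imwrite('pics/s6.png',cv2.resize(a[110:290,150:370],None,fx=3.4,fy=3.4,interpolation=2))"
```

```text
[-0.15   0.241  2.145  0.072  0.296 -1.683]
tcp [[0.01492362 0.05264743]] 0.017664457564781567 [-7.74691868 -3.94723596 -0.06180736]
(0.035, 0.052, 0.018, 28) dp [0.0199, -0.0027, 0.0003] dr [-0.0009, -0.0088, 0.0001]
(0.044, 0.052, 0.018, 28) dp [0.0289, -0.0036, 0.0003] dr [-0.0009, -0.0088, 0.0001]
top [([0.046, 0.111], 19), ([0.046, 0.075], 16), ([0.046, 0.039], 18), ([0.046, 0.004], 15)]
scene [([0.118, 0.003], 36), ([0.118, 0.038], 41), ([0.117, 0.074], 40), ([0.118, 0.109], 43)]
```

View pics/s6.png

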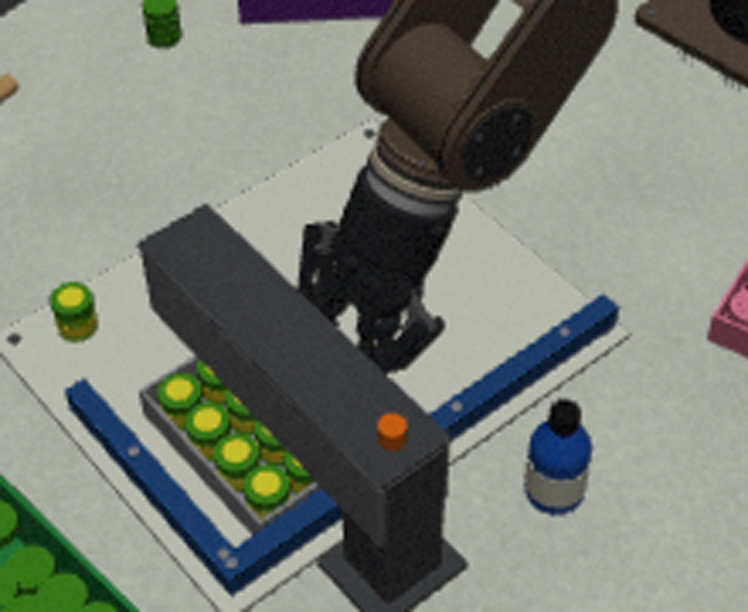

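play_rows(
  targets=[
    {"delta_pos": [0.005,-0.0004,0],"delta_rot": [-0.0002,-0.002,0],"claw": 40},
    {"delta_pos": [0.01,-0.0009,0],"delta_rot": [-0.0004,-0.004,0],"claw": 40},
    {"delta_pos": [0.015,-0.0013,0],"delta_rot": [-0.0006,-0.006,0],"claw": 40},
    {"delta_pos": [0.019,-0.0016,0],"delta_rot": [-0.0006,-0.006,0],"claw": 40},
    {"delta_pos": [0.022,-0.0019,0],"delta_rot": [-0.0006,-0.006,0],"claw": 40},
  ],
)

```text
time: 14.55
eef_pos: [0.6258, 0.0146, 0.0184]
tcp_rot: [0.027, 0.517, -0.044, 0.854]
contact_force: [-5.9, -1.4, -0.9]
opening: 0.469
```

```bash
cat >> m.py <<'E'
def rep2():
  s=ctrl.get_state();print(s['time'],'q5',np.round(s['qpos'][4],3),'tcp',fix(s['eef_pos']).round(4),s['eef_pos'][2].round(4),'F',np.round(s['contact_force'],1))
  for n in('top','scene'):
    a,l=lids(n);print(n,[(p.round(4).tolist(),int(k)) for p,k in l if abs(p[0])<.2 and -.1<p[1]<.15])
  return a
E
python3 -c "
from m import *
rep2()"
```

```text
14.55 q5 0.281 tcp [[0.0384 0.0531]] 0.0184 F [-5.9 -1.4 -0.9]
top []
scene [([0.1041, 0.0033], 38), ([0.1395, 0.003], 39), ([0.1048, 0.0389], 37), ([0.1395, 0.0388], 39), ([0.1043, 0.0745], 40), ([0.1397, 0.0741], 44), ([0.1042, 0.1098], 42), ([0.1399, 0.1102], 45)]
```

play_rows(
  targets=[
    {"delta_pos": [0.002,-0.0001,0],"delta_rot": [0,0,0],"claw": 40},
    {"delta_pos": [0.004,-0.0003,0],"delta_rot": [0,0,0],"claw": 40},
    {"delta_pos": [0.004,-0.0003,0],"delta_rot": [0,0,0],"claw": 40},
  ],
)

```text
time: 14.9
eef_pos: [0.6265, 0.0146, 0.018]
tcp_rot: [0.027, 0.521, -0.043, 0.852]
contact_force: [-29.5, -3.2, 21.5]
opening: 0.469
```

```bash
python3 -c "
from m import *
rep2()"
```

```text
14.9 q5 0.293 tcp [[0.0392 0.0531]] 0.018 F [-29.5  -3.2  21.5]
top []
scene [([0.1041, 0.0033], 38), ([0.1397, 0.0032], 40), ([0.1048, 0.0389], 37), ([0.1397, 0.0386], 38), ([0.1043, 0.0745], 40), ([0.1397, 0.0741], 44), ([0.1042, 0.1102], 44), ([0.14, 0.1101], 44)]
```

29 N with no further motion: it seems home against the end stop. I back out straight and check the gap in the image.

play_rows(
  targets=[
    {"delta_pos": [-0.005,0.0005,0],"delta_rot": [0,0,0],"claw": 40},
    {"delta_pos": [-0.02,0.002,0.002],"delta_rot": [0,0,0],"claw": 40},
    {"delta_pos": [-0.05,0.005,0.005],"delta_rot": [0,0,0],"claw": 40},
    {"delta_pos": [-0.08,0.008,0.02],"delta_rot": [0,0,0],"claw": 40},
    {"delta_pos": [-0.1,0.01,0.03],"delta_rot": [0,0,0],"claw": 40},
    {"delta_pos": [-0.1,0.01,0.03],"delta_rot": [0,0,0],"claw": 40},
  ],
)

```text
time: 15.5
eef_pos: [0.5264, 0.0251, 0.0505]
tcp_rot: [0.026, 0.518, -0.043, 0.854]
contact_force: [0.1, -0.2, -0.6]
opening: 0.471
```

```bash
python3 -c "
from m import *
a=rep2();cv2.imwrite('pics/s7raw.png',a)
cv2.imwrite('pics/s7.png',cv2.resize(a[190:290,160:280],None,fx=6,fy=6,interpolation=2))"
```

```text
15.5 q5 0.323 tcp [[-0.0615  0.0534]] 0.0505 F [ 0.1 -0.2 -0.6]
top []
scene [([0.1041, 0.0033], 38), ([0.1395, 0.003], 39), ([0.1048, 0.0389], 37), ([0.1395, 0.0384], 37), ([0.1043, 0.0745], 40), ([0.1397, 0.0741], 44), ([0.1041, 0.11], 43), ([0.1398, 0.11], 43)]
```

View pics/s7.png

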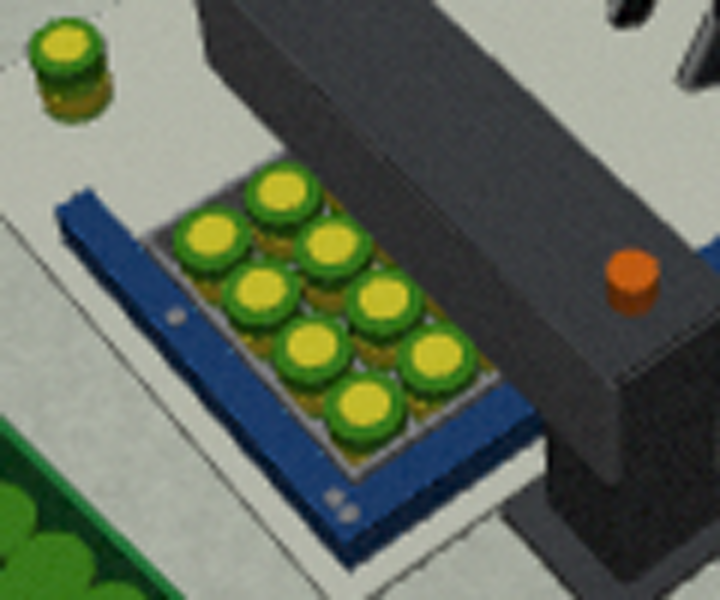

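The picture shows the tray tucked in the corner with no visible gap on either fence (corner at (355,475)). A numeric check of fence edges against the lids, plus the bystanders, comes next.

```bash
python3 - <<'E'
from m import *
c=ctrl.calibration('scene');a=cv2.imread('pics/s7raw.png');h=cv2.cvtColor(a,cv2.COLOR_BGR2HSV);m=cv2.inRange(h,(105,110,60),(125,255,255)).astype(np.float32)
def edge(f,lo,hi,z=.032):   # first blue along a fixture line
    t=np.arange(lo,hi,.0003);P=np.array([f(x) for x in t]);W=np.c_[O+P[:,:1]*EX+P[:,1:]*EY,np.full(len(t),z)]
    uv=proj(c,W).astype(np.float32);v=cv2.remap(m,uv[:,0].reshape(-1,1),uv[:,1].reshape(-1,1),cv2.INTER_LINEAR).ravel();i=np.flatnonzero(v>127)
    return (t[i[0]].round(4),t[i[-1]].round(4)) if len(i) else None
print('end stop inner x',[edge(lambda x:(x,y),.14,.20) for y in(-.04,-.03,-.025,.02,.06,.1)])
print('rail inner y',[edge(lambda y:(x,y),.11,.16) for x in(-.12,-.08,-.04,.125,.14,.15)])
_,l=lids('scene');print('jars',[p.round(3).tolist() for p,k in l if p[1]<-.1 or p[1]>.3])
b=cv2.imread('pics/scene0.png');d=cv2.absdiff(a,b).max(2)>60
print('changed px in bystander boxes',{n:int(d[v0:v1,u0:u1].sum()) for n,(u0,u1,v0,v1) in dict(jar_a=(160,185,190,215),ink=(300,330,225,265),jar_b=(345,375,325,352),tape=(405,455,240,280),carton=(385,430,278,318),lids=(188,208,104,126),brush=(95,160,130,175)).items()})
E
```

```text
end stop inner x [(np.float64(0.1637), np.float64(0.1796)), (np.float64(0.1628), np.float64(0.1796)), (np.float64(0.1625), np.float64(0.1805)), (np.float64(0.1625), np.float64(0.1796)), (np.float64(0.1631), np.float64(0.1805)), (np.float64(0.1622), np.float64(0.1796))]
rail inner y [(np.float64(0.134), np.float64(0.1496)), (np.float64(0.1328), np.float64(0.1505)), (np.float64(0.1322), np.float64(0.1508)), (np.float64(0.131), np.float64(0.1511)), (np.float64(0.1322), np.float64(0.1502)), (np.float64(0.1322), np.float64(0.1505))]
jars [[0.131, -0.123], [-0.235, 0.43], [-0.398, 0.537], [-0.357, 0.549], [-0.313, 0.555], [-0.269, 0.561], [-0.275, 0.604], [-0.226, 0.567], [-0.232, 0.611], [0.028, 0.451]]
changed px in bystander boxes {'jar_a': 0, 'ink': 0, 'jar_b': 0, 'tape': 0, 'carton': 0, 'lids': 0, 'brush': 0}
```

```bash
python3 -c "
from plant import ctrl
print(ctrl.sign_off())"
```

```text
the job is handed in; nothing more can be done
None
```

The tray sits in the fence corner, and I handed the job in after about 16 s of robot time. The hand-in gives no verdict.

**What I did:** I pushed the tray sideways until it was flush with the side rail. I then slid it under the print head with the tool leaned up to about 27°, pressed it against the end stop (about 29 N on the wrist), and backed the arm clear.

**Last checks:**
- **Fit:** the camera puts the gap at about 1 mm to the end stop and 0.6 mm to the rail. The tray is parallel to the fences within about 0.005 rad.
- **Surroundings:** no pixels changed around any bystander, and the arm touches nothing. I saw no contact with the head or post in the pictures, but could not measure force on them directly.

**What went wrong or disagreed:**
- **First push:** the open fingers rode up onto the tray's lids. The tray did not move.
- **Fingertip length:** the tips reach only about 3 mm past the reported TCP, not the 25 mm stated. I measured this by touching the plate lightly (about 20 N) and lowered the pushing height.
- **Fixture position:** my first estimate along x was about 2.5 mm off the end stop edge seen at the end. I therefore judged the final fit against the fence edges themselves.

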